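# Clip a trolley caster's axle

## Task

Pick up the fork tool and use it to push the split axle clip sideways into the groove of the caster's axle until it snaps home, then keep it pressed home with the fork at about 10 N for a second; never push on the clip with more than 25 N, and never touch it with the robot itself. Then put the fork tool back in its rest the way it lay, and leave everything else on the desk alone.

Things in the scene. Friction and masses are not known exactly. Their poses are not given: they have to be found in the camera images.
- axle_groove (a point): centre of the groove of a caster's upright axle, 3.5 mm above the flat upper yoke leg (top face 48 mm over the desk). The caster lies on its side, fixed. z: the axle; x (level): the way the clip must be pushed on. Groove 16 mm in diameter, 10 mm high, under a head 22 mm in diameter, 8 mm high. Black wheel of 62 mm radius below the leg; an 82 mm high plate stands 87 mm past the axle (+x)
- leg_end (a point): middle of the yoke leg's free end, on its top face, 68 mm before the axle (-x). The leg is a plate 60 mm wide (y); before this end there is open desk, so a tool's handle held level with the clip has room there. Same axes as axle_groove
- clip_mid (a point): bore centre, at half thickness, of a black nylon push-on clip, loose, 7 mm thick, 40 g, flat on the yoke leg 34 to 42 mm before the axle, mouth (x) towards it within 0.12 rad and 2.5 mm. Two springy arms with bulged tips reach 11 mm ahead; they touch the axle about 14 mm short of home and are widest about 7 mm short. Home, this point is at axle_groove with under 1 mm of play
- clip_back (a point): middle of the rear face of the clip's straight back bar (38 mm wide, 7 mm thick), 17.5 mm behind clip_mid; a lug 8 mm wide sticks out 7 mm behind it. Pushing the clip over the axle takes about 5 to 15 N; past the widest point it snaps: it jumps forward by itself and the force on the fork drops. Further pushing then meets a hard stop
- fork_grip (a point): centre of the fork tool's handle (loose, about 170 g): a black bar 110 mm long (x), 22 by 22 mm, lying level in its rest. x points along the tool to the fork
- fork_nose (a point): front end of the handle, 55 mm ahead of fork_grip. On the same axis a steel shank (10 wide, 8 high) carries a 34 mm crosspiece with two tines 7 wide, 8 high, 17 long, 18 mm apart: the clip's lug fits the gap, the tips push on the back bar. The shank telescopes and is clamped at a length that differs from start to start and is not measured: tine tips 70 to 110 mm ahead of this point
- rest_mid (a point): place of the handle's centre in the tool's rest, a fixed steel stand: uprights 10 mm thick at 40 mm either side along x, each with a slot 28 mm wide with flared lips (to 58 mm over the desk), slot floor at 34 mm, this point at 45 mm. x: the way the tool points there. 70 mm between the uprights for the fingers, over a 6 mm base plate. The tool starts within 5 mm of it along x
Not all that is in view belongs to the job. Leave any green look-alike of the part that bears fork_grip alone.

How it is judged (in metres and radians):
On the way, in this order (a step that is already met when the one before it is completed fails the run):
1. the fork tool is lifted from its rest, the clip not yet on the axle (height (world z) of fork_grip above 0.07 m and horizontal distance between clip_mid and axle_groove above 0.015 m), for 0.1 s.
2. the clip is home in the groove and is kept pressed there by the fork with 7 to 14 N for half a second (horizontal distance between clip_mid and axle_groove below 0.002 m and contact force between fork and clip between 7 and 14 N), for 0.5 s.
At the end, for the whole second after the job is handed in: The clip sits in the axle's groove (its centre within 2 mm of the axle's, at the groove's height), the fork tool lies in the slots of its rest as at the start (handle centre within 15 mm of its place, down on the slot floors within 4 mm, along the rest within 0.15 rad), and both are at rest (horizontal distance between clip_mid and axle_groove below 0.002 m and z of clip_mid in the frame of axle_groove between -0.002 and 0.003 m and distance between fork_grip and rest_mid below 0.015 m and angle between the x axis of fork_grip and the x axis of rest_mid, either way round below 0.15 rad and z of fork_grip in the frame of rest_mid below 0.004 m and linear speed of each of fork, clip below 0.02 m/s); the robot touches nothing.
It fails at once if the fork pushes on the clip with more than 25 N (contact force between fork and clip above 25 N).
It fails at once if the robot itself touches the clip (contact force between the arm and clip above 0.5 N).
It fails at once if the fingers touch the clip (contact force between the fingers and clip above 0.5 N).
It fails at once if a bystander is disturbed (distance of any of washer, bushing, spare_wheel, driver, water, mug, mouse, mobile from where it was at the start of the episode above 0.015 m).
It also fails if it takes over 72 s, if anything falls off the work surface, if the arm or the gripper's body presses on something with over 40 N, if the wrist force passes 120 N, or if a joint passes its speed limit or range.

## Robot

A 6-joint arm with a two-finger parallel gripper is mounted at the origin on the work surface. World frame = base frame: x ahead of the robot, y to its left, z up, the work surface at z = 0. Lengths are in mm, angles in rad, forces in N, time in s.
With the tool pointing down it reaches from about 350 to 775 mm from the base axis. Payload 7.3 kg.
Tool frame: the origin (TCP) lies midway between the tips of the shut fingers; the grasp point (between the pads) lies 19 mm behind it; z points along the fingers, y is the line along which they close (so a half turn about z gives the same grasp; the last joint's range is limited). The gripper opens to 92 mm and grips with 3 to 60 N. Pads are 19 mm wide; open, the fingers measure 130 mm over their backs; the gripper's body (75 mm by 190 mm) begins 47 mm behind the grasp point.
Start: joints at [0.959, 0.342, 1.524, -0, 1.275, -0.146], TCP at [235.787, 469.094, 226.741] pointing down, gripper open.
Joint ranges: [-2.53, 2.53], [-0.77, 2.02], [0.04, 2.7], [-1, 4.14], [0.28, 2.66], [-3.11, 3.11]. Speed limits (rad/s): [2.57, 2.57, 3.14, 3.14, 3.14, 3.14].

## Interface

Orientations are given as [roll, pitch, yaw] about the fixed x, y, z axes, in that order (R = Rz(yaw) Ry(pitch) Rx(roll)).
In Python, from plant import bot gives the robot as it stands.
- The arm moves only by the tool play_rows, never from a script. Its argument "commands" is a list of rows, each an object of numbers: "x", "y", "z": the shift along the tool's x, y, z in m; "twist": the turn about the tool's z in degrees. In form: [{"x": .., "y": .., "z": .., "twist": ..}, ...]. A call has exactly 8 rows; each row is the pose to reach, as a shift and turn from the pose commanded when the call began, along the tool's axes at that moment; what a row does not reach only later rows make up. A row lasts 1/10 s, in which the tool goes at most 50 mm and 8.59 degrees, less where a joint would pass 70% of its speed; a pose out of reach is approached as far as the arm can. A call with a gripper value outside its range is refused whole. "jaw" is the closure, from 0 (fully open) to 1 (shut), set as the call begins (left out, the last holds). The fingers move at their own pace and stop on an object; the grip force is fixed at half the most. Time passes only in rows, so rows that repeat a pose let the fingers close, or fill a call up. It gives the time, the measured TCP pose, the force, the opening and the grip force at its end, in the units of the state.
- bot.get_obs(): the state, without advancing time (a new reading comes with each control period).
- bot.capture(name): name is "scene" or "top" or "wrist"; returns a dict with "pixels" (384x512x3 uint8, red, green, blue), "fx", "fy", "cx", "cy" (pixels), "eye" and "rotation" of the camera in the world. Camera axes: x right, y down, z forward; pixel columns grow to the right and rows downward; lengths in mm; the calibration is good to about 2 mm. A picture is of the moment at which its call begins. There is no depth.
- bot.close_job(): hands the job in; it is judged then, once.
The state is a dict: "time": time; "joint_positions": joint angles; "dq": joint speeds; "tau": joint torques, N m; "tool_pos": TCP position; "tcp_rot": TCP orientation; "contact_force": force on the tool from outside, world axes, zero at the start; "moment": the same for the moment, N m; "grip_width": finger opening in mm; "finger_force": force on a finger pad.
Only numpy, scipy, OpenCV 4.12 (cv2) and the standard library are available. Lean on these libraries where they do the work, as an engineer would, in place of code of your own. Each camera call takes 0.05 s, during which the arm holds its last target. There are 200 camera calls.

## Working session

There is one attempt and no reset: what is moved stays moved. The work goes in short steps, Python scripts to look and compute and a tool call to move; the robot and the scene stay as the last step left them, time stands still between calls to the robot, and variables do not carry over. Pictures are saved under pics/ and viewed, at most 10 in all, crops included, and the job is handed in when it is done.

Besides the shell and the picture viewer there is one more tool, called by a JSON object that holds its "name" and its "arguments", one argument or row to a line. play_rows: Moves the arm, as the interface text tells. Its arguments: {"type":"object","properties":{"commands":{"type":"array"},"jaw":{"type":"number"}},"required":["commands"]}

```bash
mkdir -p pics; ls; cat > h.py <<'E'
import numpy as np, cv2
from plant import bot
def cap(n,f=None):
    c=bot.capture(n)
    if f: cv2.imwrite('pics/'+f,cv2.cvtColor(np.asarray(c['pixels']),cv2.COLOR_RGB2BGR))
    return c
def ray(c,u,v):
    d=np.array([(u-c['cx'])/c['fx'],(v-c['cy'])/c['fy'],1.]); return np.array(c['eye']),np.array(c['rotation'])@d
def onz(c,u,v,z):
    e,d=ray(c,u,v); return e+d*(z-e[2])/d[2]
def proj(c,p):
    q=np.array(c['rotation']).T@(np.array(p,float)-np.array(c['eye'])); return c['fx']*q[0]/q[2]+c['cx'],c['fy']*q[1]/q[2]+c['cy']
E
python3 - <<'E'
from h import *
import pickle
np.set_printoptions(precision=4,suppress=True)
D={n:cap(n,n+'0.png') for n in ('top','scene','wrist')}
pickle.dump(D,open('d0.pkl','wb'))
for n,c in D.items(): print(n,c['eye'],c['fx'],c['rotation'])
o=bot.get_obs(); print(o)
E
```

```text
pics
top [332.1303 -80.4645 875.6888] 405.394694251095 [-3.0066  0.0005 -1.5817]
scene [ 881.1517 -245.3222  523.5145] 348.64211595043326 [-2.3519  0.0111  1.1663]
wrist [175.0463 500.0335 386.3289] 276.7831129873094 [2.8828 0.0015 1.1053]
{'time': 0.15, 'joint_positions': array([ 0.959 ,  0.3426,  1.5248,  0.    ,  1.2754, -0.146 ]), 'dq': array([-0.0002, -0.0019, -0.0013,  0.0001, -0.0007,  0.0011]), 'tau': array([  0.0018, -43.147 , -24.4354,   0.0717,   0.0538,  -0.0001]), 'tool_pos': array([235.6137, 468.8166, 226.199 ]), 'tcp_rot': array([-3.1404, -0.0002,  2.6757]), 'contact_force': array([0.3097, 1.0307, 0.0915]), 'moment': array([-0.0428,  0.064 , -0.0023]), 'finger_force': 0.0, 'grip_width': 91.65974748480878}
```

```bash
sed -i "s/np.array(c\['rotation'\])/Rm(c)/g" h.py; cat >> h.py <<'E'
from scipy.spatial.transform import Rotation as Ro
def Rm(c): return Ro.from_euler('xyz',c['rotation']).as_matrix()
E
python3 - <<'E'
import cv2
for n in('top','scene'):
    i=cv2.imread(f'pics/{n}0.png'); cv2.imwrite(f'pics/{n}0b.png',cv2.resize(i,(800,600),interpolation=cv2.INTER_CUBIC))
E
```

```text
(no output)
```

View pics/top0b.png

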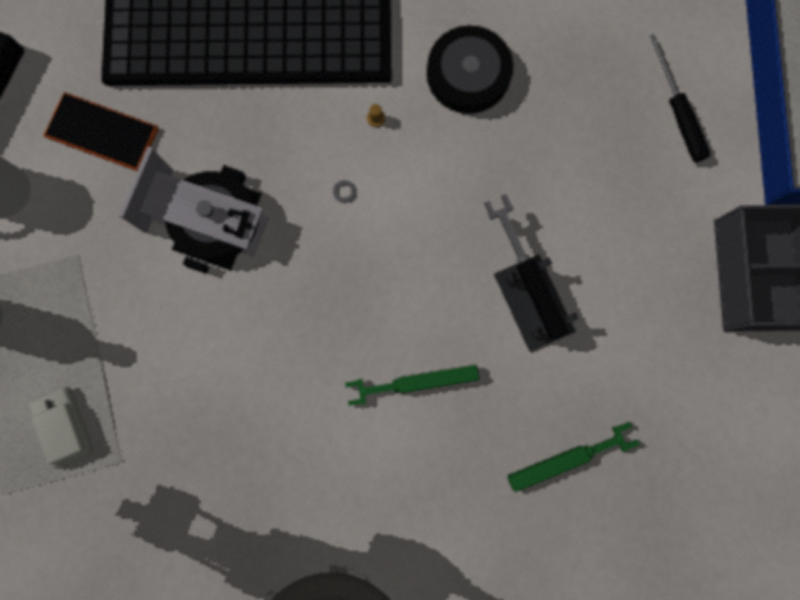

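View pics/scene0b.png

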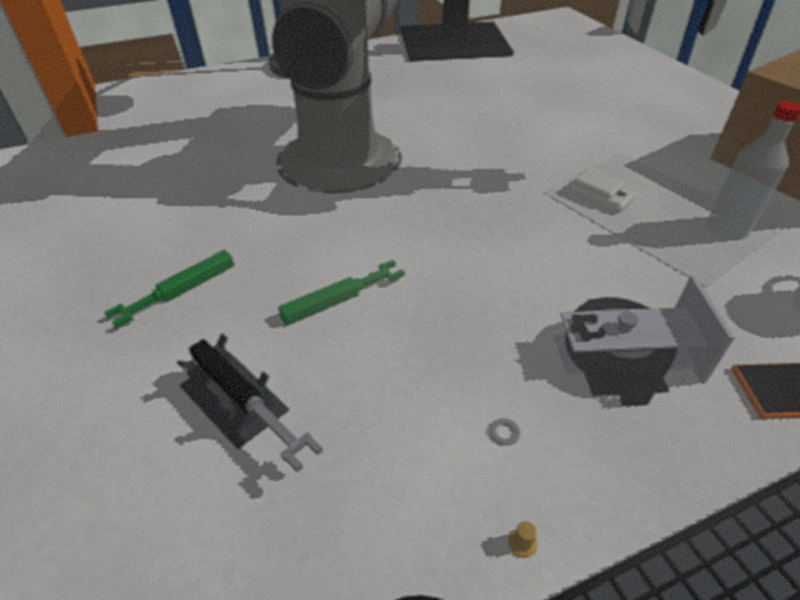

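```bash
python3 - <<'E'
from h import *
import pickle
np.set_printoptions(precision=1,suppress=True)
D=pickle.load(open('d0.pkl','rb')); c=D['top']
P=lambda u,v,z:onz(c,u/1.5625,v/1.5625,z)
for n,u,v,z in [('hfront',530,260,56),('hback',562,332,56),('tineL',487,207,49),('tineR',506,198,49),('head',205,208,64),('clip',240,222,55),('leg1',262,214,48),('leg2',250,247,48)]: print(n,P(u,v,z))
R=Ro.from_euler('xyz',[-3.1404,-.0002,2.6757]).as_matrix(); w=D['wrist']
print('cam in tool',R.T@(np.array(w['eye'])-[235.6,468.8,226.2])); print(R.T@Rm(w))
E
```

```text
hfront [ 510.8 -267.8   56. ]
hback [ 414.9 -305.5   56. ]
tineL [ 585.8 -214.4   49. ]
tineR [ 598.1 -240.5   49. ]
head [584.  161.1  64. ]
clip [567.  116.5  55. ]
leg1 [579.7  88.8  48. ]
leg2 [534.4 104.1  48. ]
cam in tool [  68.2    0.5 -160.1]
[[ 0.  -1.  -0.3]
 [ 1.   0.  -0. ]
 [ 0.  -0.3  1. ]]
```

```bash
python3 - <<'E'
from h import *
import pickle
np.set_printoptions(precision=1,suppress=True)
D=pickle.load(open('d0.pkl','rb')); c=D['scene']
b=onz(c,738/1.5625,236/1.5625,0); print('bottle base',b)
# cap height: ray closest to vertical through b
e,d=ray(c,788/1.5625,105/1.5625); t=np.dot((b-e)[:2],d[:2])/np.dot(d[:2],d[:2]); print(e+t*d)
print('mug/phone', onz(c,740/1.5625,367/1.5625,0), onz(c,690/1.5625,270/1.5625,0))
E
```

```text
bottle base [472.9 487.    0. ]
[455.1 476.5 203.2]
mug/phone [663.  287.4   0. ] [503.6 362.4   0. ]
```

{"name": "play_rows", "arguments": {
  "commands": [
    {"x": -0.042, "y": -0.016, "z": 0, "twist": 8},
    {"x": -0.084, "y": -0.032, "z": 0, "twist": 16},
    {"x": -0.126, "y": -0.048, "z": 0, "twist": 24},
    {"x": -0.168, "y": -0.064, "z": 0, "twist": 32},
    {"x": -0.21, "y": -0.08, "z": 0, "twist": 40},
    {"x": -0.252, "y": -0.096, "z": 0, "twist": 48},
    {"x": -0.294, "y": -0.112, "z": 0, "twist": 56},
    {"x": -0.336, "y": -0.128, "z": 0, "twist": 64}
  ],
  "jaw": 0
}}

```text
time: 0.95
tool_pos: [479.4, 202.2, 226.6]
tcp_rot: [-3.141, -0.0, 1.553]
contact_force: [-0.5, 0.5, 0.1]
grip_width: 92.0
finger_force: 0.0
```

```bash
cat >> h.py <<'E'
def delta(x,y,z,yaw):
    o=bot.get_obs(); R=Ro.from_euler('xyz',o['tcp_rot']).as_matrix(); p=np.array(o['tool_pos'])
    f=Ro.from_euler('xyz',[np.pi,0,yaw]).as_matrix(); d=R.T@(np.array([x,y,z])-p)
    r=Ro.from_matrix(R.T@f).as_rotvec()
    print('t',round(o['time'],2),'at',p.round(1),'rpy',np.round(o['tcp_rot'],4),'F',np.round(o['contact_force'],1),'w',round(o['grip_width'],1))
    print('delta mm',d.round(1),'twist deg',np.degrees(r).round(2))
E
python3 -c "
from h import *
delta(560,115,230,1.18)"
```

```text
t 0.95 at [479.4 202.2 226.6] rpy [-3.1413e+00 -1.0000e-04  1.5530e+00] F [-0.5  0.5  0.1] w 92.0
delta mm [-85.8  82.2  -3.4] twist deg [-2.000e-02 -0.000e+00  2.137e+01]
```

{"name": "play_rows", "arguments": {
  "commands": [
    {"x": -0.02, "y": 0.015, "twist": 4},
    {"x": -0.045, "y": 0.03, "twist": 8},
    {"x": -0.07, "y": 0.045, "twist": 12},
    {"x": -0.095, "y": 0.06, "twist": 16},
    {"x": -0.115, "y": 0.07, "twist": 21},
    {"x": -0.115, "y": 0.07, "twist": 21},
    {"x": -0.115, "y": 0.07, "twist": 21},
    {"x": -0.115, "y": 0.07, "twist": 21}
  ]
}}

```text
invalid input at $.commands[0]: expected keys x, y, z, twist
```

```bash
python3 -c "
from h import *
import pickle
c=cap('wrist'); pickle.dump(c,open('w1.pkl','wb'))
cv2.imwrite('pics/w1.png',cv2.resize(cv2.cvtColor(c['pixels'],cv2.COLOR_RGB2BGR),(800,600),interpolation=cv2.INTER_CUBIC))
delta(475,-287,150,.4)"
```

```text
t 1.0 at [483.9 197.5 226.4] rpy [3.1386e+00 2.8000e-03 1.5421e+00] F [ 2.9 -4.3  1.1] w 92.2
delta mm [-484.4    4.8   77.8] twist deg [2.500e-01 4.000e-02 6.544e+01]
```

View pics/w1.png

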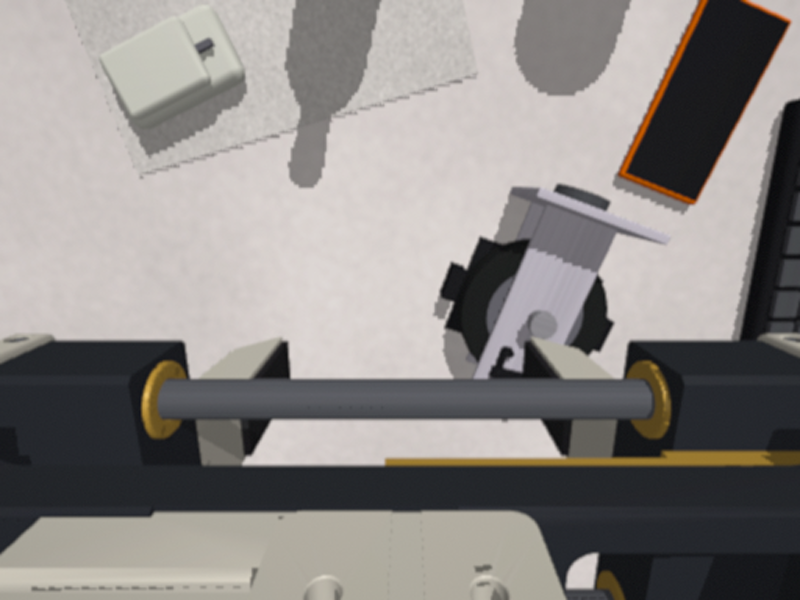

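{"name": "play_rows", "arguments": {
  "commands": [
    {"x": -0.03, "y": 0.015, "z": 0, "twist": 4},
    {"x": -0.065, "y": 0.03, "z": 0.01, "twist": 8},
    {"x": -0.095, "y": 0.045, "z": 0.02, "twist": 12},
    {"x": -0.12, "y": 0.06, "z": 0.03, "twist": 16},
    {"x": -0.13, "y": 0.066, "z": 0.04, "twist": 21},
    {"x": -0.13, "y": 0.066, "z": 0.04, "twist": 21},
    {"x": -0.13, "y": 0.066, "z": 0.04, "twist": 21},
    {"x": -0.13, "y": 0.066, "z": 0.04, "twist": 21}
  ]
}}

```text
time: 1.8
tool_pos: [542.7, 74.0, 187.3]
tcp_rot: [3.141, -0.0, 1.195]
contact_force: [-0.3, 0.4, 0.1]
grip_width: 91.6
finger_force: 0.0
```

```bash
python3 -c "
from h import *
import pickle
c=cap('wrist'); pickle.dump(c,open('w2.pkl','wb'))
i=cv2.cvtColor(c['pixels'],cv2.COLOR_RGB2BGR)[60:240,146:386]
cv2.imwrite('pics/w2.png',cv2.resize(i,(800,600),interpolation=cv2.INTER_CUBIC))
print(c['eye'],c['rotation'])
delta(475,-287,150,.4)"
```

```text
[568.88625022 138.19680196 347.50381304] [ 2.88196028e+00  6.24733112e-04 -3.75418325e-01]
t 1.85 at [542.8  74.  187.4] rpy [ 3.1409e+00 -5.0000e-04  1.1949e+00] F [-0.5  0.2 -0.3] w 91.9
delta mm [-360.7   69.5   37.2] twist deg [ 3.000e-02 -5.000e-02  4.554e+01]
```

View pics/w2.png

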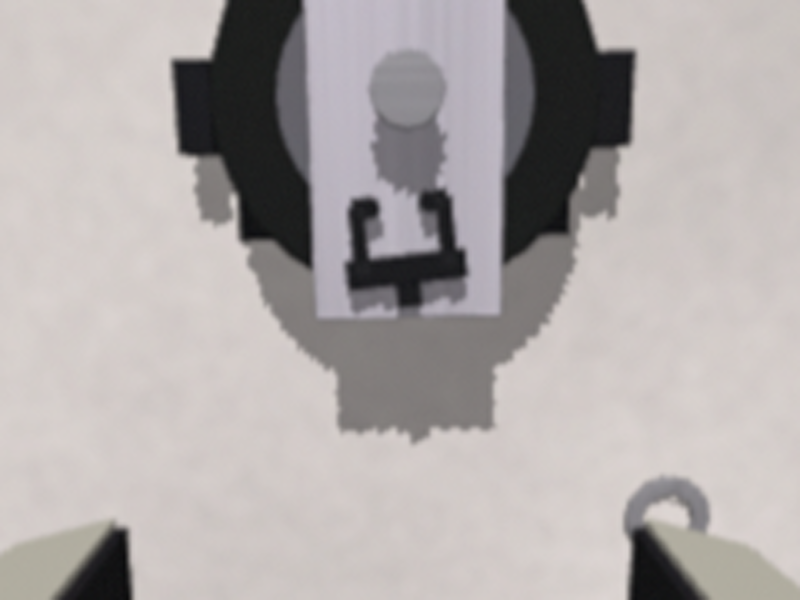

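```bash
python3 -c "
from h import *
import pickle
np.set_printoptions(precision=2,suppress=True)
c=pickle.load(open('w2.pkl','rb'))
P=lambda u,v,z:onz(c,u/3.3333+145.6,v/3.3333+59.6,z)
h=P(407,87,64.5); h2=P(407,90,62)
e=(P(318,318,48)+P(500,313,48))/2
L=P(310,150,48),P(315,280,48); Rr=P(505,150,48),P(501,280,48)
print('head',h,h2,'legend',e,'dist',np.linalg.norm((h-e)[:2]))
ang=lambda d:np.arctan2(d[1],d[0])
print('yaw leg',ang(h-e),ang(L[0]-L[1]),ang(Rr[0]-Rr[1]),'end width',np.linalg.norm(P(318,318,48)-P(500,313,48)), ang(P(500,313,48)-P(318,318,48))+np.pi/2)
b=P(349,290,55),P(468,274,55); f=P(346,263,55),P(463,250,55)
print('back',(b[0]+b[1])/2,'w',np.linalg.norm(b[1]-b[0]),'yaw',ang(b[1]-b[0])+np.pi/2,ang(f[1]-f[0])+np.pi/2,'front',(f[0]+f[1])/2)
"
```

```text
head [586.4  161.93  64.5 ] [586.26 161.37  62.  ] legend [562.89  97.94  48.  ] dist 68.16307248737344
yaw leg 1.218745620903182 1.216090720830236 1.1979670541144882 end width 59.11737422134998 1.2229457002814383
back [566.65 108.78  55.  ] w 37.68759643224635 yaw 1.3280707476815086 1.3044367169916338 front [568.33 116.59  55.  ]
```

{"name": "play_rows", "arguments": {
  "commands": [
    {"x": -0.045, "y": 0.006, "z": 0, "twist": 5},
    {"x": -0.09, "y": 0.013, "z": 0, "twist": 11},
    {"x": -0.135, "y": 0.02, "z": 0, "twist": 17},
    {"x": -0.18, "y": 0.03, "z": 0, "twist": 23},
    {"x": -0.225, "y": 0.04, "z": 0, "twist": 29},
    {"x": -0.27, "y": 0.05, "z": 0, "twist": 35},
    {"x": -0.315, "y": 0.06, "z": 0, "twist": 40},
    {"x": -0.35, "y": 0.07, "z": 0, "twist": 45.5}
  ]
}}

```text
time: 2.65
tool_pos: [478.3, -279.8, 187.5]
tcp_rot: [3.14, -0.001, 0.396]
contact_force: [0.9, 0.2, 0.2]
grip_width: 91.8
finger_force: 0.0
```

```bash
python3 -c "
from h import *
import pickle
c=cap('wrist'); pickle.dump(c,open('w3.pkl','wb'))
i=cv2.cvtColor(c['pixels'],cv2.COLOR_RGB2BGR)[60:360,56:456]
cv2.imwrite('pics/w3.png',cv2.resize(i,(800,600),interpolation=cv2.INTER_CUBIC))
delta(475,-287,150,.4)"
```

```text
t 2.7 at [ 478.  -284.7  187.4] rpy [3.137e+00 3.000e-04 3.877e-01] F [-0.1 -4.7  0.1] w 91.9
delta mm [-3.6  0.8 37.4] twist deg [ 0.26  0.02 -0.7 ]
```

View pics/w3.png

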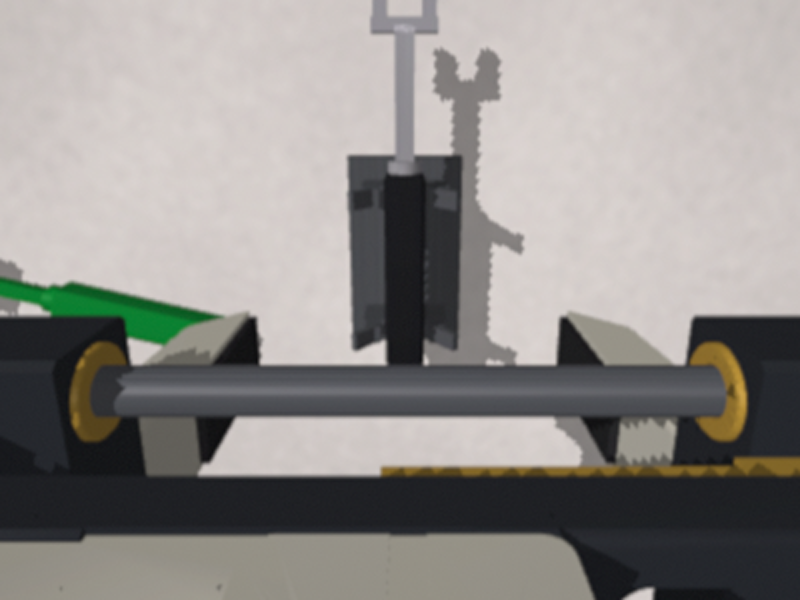

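```bash
python3 -c "
from h import *
import pickle
np.set_printoptions(precision=2,suppress=True)
c=pickle.load(open('w3.pkl','rb')); print(c['eye'],c['rotation'])
P=lambda u,v,z:onz(c,u/2+55.75,v/2+59.75,z)
f=P(405,175,56); k=(P(387,350,56)+P(424,350,56))/2; s=P(404,60,49); cr=P(405,33,49)
ang=lambda d:np.arctan2(d[1],d[0])
print('nose',f,'mid',k,'yaw',ang(f-k),ang(cr-f),ang(cr-k),'cross back',cr,np.linalg.norm((cr-f)[:2]))
print('width',np.linalg.norm(P(386,180,56)-P(424,180,56)))
print('upright front', P(360,200,58),P(447,198,58),'back',P(365,335,58),P(447,335,58))
im=c['pixels'].astype(int); d=im[:,:,0]-im[:,:,2]
print(d[20:80:1,238:280].tolist().__len__())
for r in range(44,80,1): print(r,''.join('#' if x<4 else '.' for x in d[r,232:286]))
"
```

```text
[ 542.7  -252.93  347.74] [ 2.88 -0.   -1.17]
nose [ 513.19 -263.9    56.  ] mid [ 421.76 -302.28   56.  ] yaw 0.3974166119130551 0.39495397594974774 0.3963949042166417 cross back [ 578.08 -236.85   49.  ] 70.30948675717757
width 19.954250152737036
upright front [ 492.18 -247.     58.  ] [ 510.8  -288.83   58.  ] back [ 422.23 -277.44   58.  ] [ 439.98 -319.95   58.  ]
60
44 ......................................................
45 ......................................................
46 ......................................................
47 ......................................................
48 ......................................................
49 ............####.....................###..............
50 ..........#######..................#######............
51 ..........#######..................########...........
52 ..........#######..................#######............
53 ..........#######..................########...........
54 ..........#######..................########...........
55 ..........#######..................########...........
56 ..........#######.........
[... 662 characters left out ...]
....
68 .........##################################...........
69 .........##################################...........
70 .........##################################...........
71 .........##################################...........
72 .........##################################...........
73 .........##################################...........
74 .........##################################...........
75 .........##################################...........
76 ..........######...#######################............
77 .....................##########.......................
78 .....................##########.......................
79 .....................##########.......................
```

```bash
python3 -c "
from h import *
import pickle
c=pickle.load(open('w3.pkl','rb'))
t=onz(c,256.3,49.2,49); print(t, np.linalg.norm((t-[513.19,-263.9,0])[:2]))
delta(462.5,-285.1,26.5,.396)"
```

```text
[ 600.26137217 -225.53772656   49.        ] 95.147716077487
t 2.7 at [ 478.  -284.7  187.4] rpy [3.137e+00 3.000e-04 3.877e-01] F [-0.1 -4.7  0.1] w 91.9
delta mm [-14.4  -6.2 160.9] twist deg [ 0.26  0.02 -0.47]
```

{"name": "play_rows", "arguments": {
  "commands": [
    {"x": -0.005, "y": 0.0, "z": 0.03, "twist": 0},
    {"x": -0.01, "y": 0, "z": 0.06, "twist": 0},
    {"x": -0.012, "y": 0, "z": 0.08, "twist": 0},
    {"x": -0.012, "y": 0, "z": 0.09, "twist": 0},
    {"x": -0.012, "y": 0, "z": 0.09, "twist": 0},
    {"x": -0.012, "y": 0, "z": 0.09, "twist": 0},
    {"x": -0.012, "y": 0, "z": 0.09, "twist": 0},
    {"x": -0.012, "y": 0, "z": 0.09, "twist": 0}
  ]
}}

```text
time: 3.5
tool_pos: [468.2, -282.9, 97.8]
tcp_rot: [3.14, -0.001, 0.399]
contact_force: [0.2, -0.3, -0.3]
grip_width: 91.9
finger_force: 0.0
```

```bash
python3 -c "
from h import *
delta(462.5,-285.1,26.5,.396)"
```

```text
t 3.5 at [ 468.2 -282.9   97.8] rpy [ 3.1398e+00 -1.1000e-03  3.9860e-01] F [ 0.2 -0.3 -0.3] w 91.9
delta mm [-6.2 -0.3 71.3] twist deg [ 0.1  -0.06  0.15]
```

{"name": "play_rows", "arguments": {
  "commands": [
    {"x": -0.003, "y": 0.0, "z": 0.02, "twist": 0},
    {"x": -0.006, "y": 0, "z": 0.04, "twist": 0},
    {"x": -0.006, "y": 0, "z": 0.055, "twist": 0},
    {"x": -0.006, "y": 0, "z": 0.066, "twist": 0},
    {"x": -0.006, "y": 0, "z": 0.071, "twist": 0},
    {"x": -0.006, "y": 0, "z": 0.071, "twist": 0},
    {"x": -0.006, "y": 0, "z": 0.071, "twist": 0},
    {"x": -0.006, "y": 0, "z": 0.071, "twist": 0}
  ]
}}

```text
time: 4.3
tool_pos: [462.5, -285.4, 26.5]
tcp_rot: [3.14, -0.001, 0.398]
contact_force: [-0.7, -0.2, 0.1]
grip_width: 91.8
finger_force: 0.0
```

{"name": "play_rows", "arguments": {
  "commands": [
    {"x": 0, "y": 0, "z": 0, "twist": 0},
    {"x": 0, "y": 0, "z": 0, "twist": 0},
    {"x": 0, "y": 0, "z": 0, "twist": 0},
    {"x": 0, "y": 0, "z": 0, "twist": 0},
    {"x": 0, "y": 0, "z": 0, "twist": 0},
    {"x": 0, "y": 0, "z": 0, "twist": 0},
    {"x": 0, "y": 0, "z": 0, "twist": 0},
    {"x": 0, "y": 0, "z": 0, "twist": 0}
  ],
  "jaw": 1
}}

```text
time: 5.1
tool_pos: [462.0, -285.0, 25.7]
tcp_rot: [-3.141, -0.0, 0.398]
contact_force: [0.3, -1.2, 0.5]
grip_width: 32.5
finger_force: 0.0
```

{"name": "play_rows", "arguments": {
  "commands": [
    {"x": 0, "y": 0, "z": 0, "twist": 0},
    {"x": 0, "y": 0, "z": 0, "twist": 0},
    {"x": 0, "y": 0, "z": 0, "twist": 0},
    {"x": 0, "y": 0, "z": 0, "twist": 0},
    {"x": 0, "y": 0, "z": 0, "twist": 0},
    {"x": 0, "y": 0, "z": 0, "twist": 0},
    {"x": 0, "y": 0, "z": 0, "twist": 0},
    {"x": 0, "y": 0, "z": 0, "twist": 0}
  ]
}}

```text
time: 5.9
tool_pos: [462.0, -285.0, 25.7]
tcp_rot: [-3.141, -0.0, 0.398]
contact_force: [0.2, -0.0, -0.1]
grip_width: 21.8
finger_force: 30.0
```

{"name": "play_rows", "arguments": {
  "commands": [
    {"x": 0, "y": 0, "z": -0.01, "twist": 0},
    {"x": 0, "y": 0, "z": -0.025, "twist": 0},
    {"x": 0, "y": 0, "z": -0.04, "twist": 0},
    {"x": 0, "y": 0, "z": -0.06, "twist": 0},
    {"x": 0, "y": 0, "z": -0.08, "twist": 0},
    {"x": 0, "y": 0, "z": -0.09, "twist": 0},
    {"x": 0, "y": 0, "z": -0.09, "twist": 0},
    {"x": 0, "y": 0, "z": -0.09, "twist": 0}
  ]
}}

```text
time: 6.7
tool_pos: [461.7, -284.8, 115.3]
tcp_rot: [-3.141, 0.0, 0.398]
contact_force: [-0.8, -0.2, -0.8]
grip_width: 21.9
finger_force: 30.0
```

```bash
python3 -c "
from h import *
import pickle
c=cap('wrist'); pickle.dump(c,open('w4.pkl','wb'))
i=cv2.cvtColor(c['pixels'],cv2.COLOR_RGB2BGR)[0:300,56:456]
cv2.imwrite('pics/w4.png',cv2.resize(i,(800,600),interpolation=cv2.INTER_CUBIC))
ax=np.array([586.4,161.9]);y=1.215; L=17.5+21.8+95.1+55+30
p=ax-L*np.array([np.cos(y),np.sin(y)]); print(p)
delta(p[0],p[1],116,y)"
```

```text
[509.974878   -43.75884549]
t 6.75 at [ 461.5 -284.6  114.8] rpy [-3.140e+00  7.000e-04  3.981e-01] F [ 0.4 -1.  -2.5] w 21.5
delta mm [ 138.  -203.2   -0.9] twist deg [ -0.1   0.  -46.8]
```

View pics/w4.png

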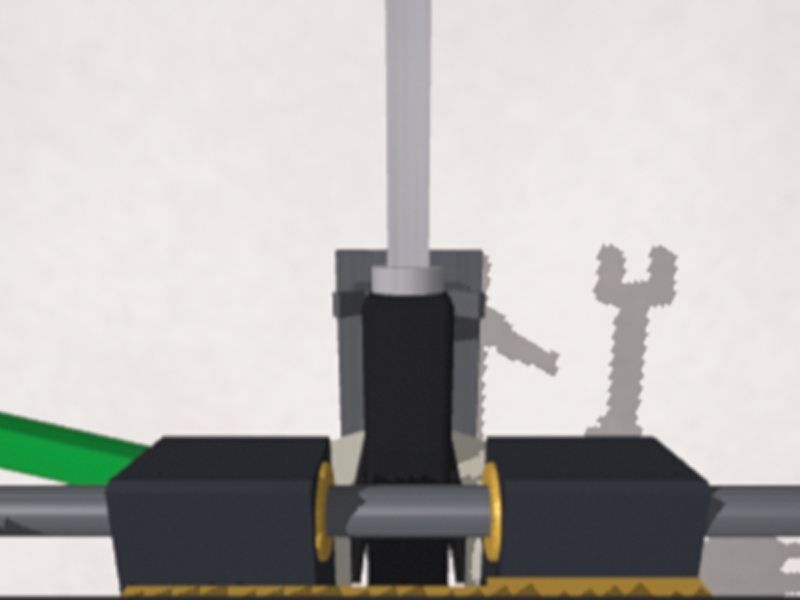

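{"name": "play_rows", "arguments": {
  "commands": [
    {"x": 0.012, "y": -0.018, "z": 0, "twist": -4},
    {"x": 0.03, "y": -0.045, "z": 0, "twist": -11},
    {"x": 0.05, "y": -0.075, "z": 0, "twist": -18},
    {"x": 0.07, "y": -0.106, "z": 0, "twist": -26},
    {"x": 0.09, "y": -0.136, "z": 0, "twist": -34},
    {"x": 0.108, "y": -0.163, "z": 0, "twist": -41},
    {"x": 0.12, "y": -0.182, "z": 0, "twist": -45},
    {"x": 0.124, "y": -0.188, "z": 0, "twist": -46.8}
  ]
}}

```text
time: 7.55
tool_pos: [502.9, -61.4, 114.7]
tcp_rot: [-3.139, -0.0, 1.219]
contact_force: [-0.1, 0.2, -0.7]
grip_width: 21.5
finger_force: 30.0
```

{"name": "play_rows", "arguments": {
  "commands": [
    {"x": 0, "y": 0, "z": 0.015, "twist": 0},
    {"x": 0, "y": 0, "z": 0.03, "twist": 0},
    {"x": 0, "y": 0, "z": 0.04, "twist": 0},
    {"x": 0, "y": 0, "z": 0.05, "twist": 0},
    {"x": 0, "y": 0, "z": 0.05, "twist": 0},
    {"x": 0, "y": 0, "z": 0.05, "twist": 0},
    {"x": 0, "y": 0, "z": 0.05, "twist": 0},
    {"x": 0, "y": 0, "z": 0.05, "twist": 0}
  ]
}}

```text
time: 8.35
tool_pos: [503.9, -63.8, 66.3]
tcp_rot: [3.14, -0.0, 1.215]
contact_force: [-0.3, -0.6, -1.7]
grip_width: 21.6
finger_force: 30.0
```

```bash
python3 -c "
from h import *
ax=np.array([586.4,161.9]);y=1.215
p=ax-240.5*np.array([np.cos(y),np.sin(y)])
delta(p[0],p[1],34.5,y)"
```

```text
t 8.35 at [503.9 -63.8  66.3] rpy [ 3.1403e+00 -2.0000e-04  1.2149e+00] F [-0.3 -0.6 -1.7] w 21.6
delta mm [-0.2 -1.3 31.8] twist deg [ 0.07 -0.01 -0.  ]
```

{"name": "play_rows", "arguments": {
  "commands": [
    {"x": 0, "y": -0.001, "z": 0.01, "twist": 0},
    {"x": 0, "y": -0.0013, "z": 0.02, "twist": 0},
    {"x": 0, "y": -0.0013, "z": 0.028, "twist": 0},
    {"x": 0, "y": -0.0013, "z": 0.032, "twist": 0},
    {"x": 0, "y": -0.0013, "z": 0.032, "twist": 0},
    {"x": 0, "y": -0.0013, "z": 0.032, "twist": 0},
    {"x": 0, "y": -0.0013, "z": 0.032, "twist": 0},
    {"x": 0, "y": -0.0013, "z": 0.032, "twist": 0}
  ]
}}

```text
time: 9.15
tool_pos: [502.5, -63.3, 34.1]
tcp_rot: [3.141, -0.0, 1.215]
contact_force: [0.7, 0.7, -1.1]
grip_width: 21.6
finger_force: 30.0
```

```bash
python3 -c "
from h import *
import pickle
c=cap('scene'); t=cap('top'); pickle.dump((c,t),open('s5.pkl','wb'))
a=c['pixels'][185:285,330:463]; b=t['pixels'][95:195,100:233]
z=lambda i:cv2.resize(cv2.cvtColor(i,cv2.COLOR_RGB2BGR),(400,300),interpolation=cv2.INTER_CUBIC)
cv2.imwrite('pics/s5.png',np.hstack([z(a),z(b)]))
ax=np.array([586.4,161.9]);y=1.215
p=ax-215*np.array([np.cos(y),np.sin(y)])
delta(p[0],p[1],34.5,y)"
```

```text
t 9.25 at [502.4 -63.2  34. ] rpy [ 3.1410e+00 -1.0000e-04  1.2149e+00] F [-0.6 -0.8 -1.1] w 21.5
delta mm [25.3  0.3 -0.5] twist deg [ 0.03 -0.01 -0.  ]
```

View pics/s5.png

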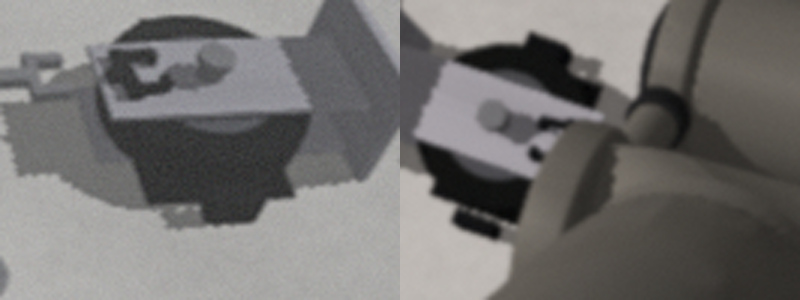

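```bash
python3 -c "
from h import *
import pickle
c,_=pickle.load(open('s5.pkl','rb')); y=1.215
ux=np.array([np.cos(y),np.sin(y)]); uy=np.array([-ux[1],ux[0]])
for x,l,z in [(-90,16,57.3),(-90,9,57.3),(-90,-9,57.3),(-90,-16,57.3),(-68,30,48),(-68,-30,48),(0,0,64.5)]:
  q=np.array([586.4,161.9])+x*ux+l*uy; u,v=proj(c,[*q,z]); print(x,l,(u-330+.5)*400/133,(v-185+.5)*3)
"
```

```text
-90 16 61.8390838973662 53.37885949836064
-90 9 64.60638402882392 61.69310404204373
-90 -9 71.92473933436855 83.6808150879753
-90 -16 74.85238316865475 92.47680598840557
-68 30 88.58192578199468 46.006345000080955
-68 -30 114.94174785340064 119.13852240293451
0 0 219.55522504063407 57.93144753179487
```

{"name": "play_rows", "arguments": {
  "commands": [
    {"x": 0.006, "y": 0, "z": 0, "twist": 0},
    {"x": 0.013, "y": 0, "z": 0, "twist": 0},
    {"x": 0.02, "y": 0, "z": 0, "twist": 0},
    {"x": 0.025, "y": 0, "z": 0, "twist": 0},
    {"x": 0.027, "y": 0, "z": 0, "twist": 0},
    {"x": 0.029, "y": 0, "z": 0, "twist": 0},
    {"x": 0.031, "y": 0, "z": 0, "twist": 0},
    {"x": 0.033, "y": 0, "z": 0, "twist": 0}
  ]
}}

```text
time: 10.05
tool_pos: [513.7, -32.2, 33.7]
tcp_rot: [-3.142, -0.0, 1.215]
contact_force: [-0.5, -0.1, -1.7]
grip_width: 21.5
finger_force: 30.0
```

{"name": "play_rows", "arguments": {
  "commands": [
    {"x": 0.002, "y": 0, "z": 0, "twist": 0},
    {"x": 0.004, "y": 0, "z": 0, "twist": 0},
    {"x": 0.006, "y": 0, "z": 0, "twist": 0},
    {"x": 0.008, "y": 0, "z": 0, "twist": 0},
    {"x": 0.01, "y": 0, "z": 0, "twist": 0},
    {"x": 0.012, "y": 0, "z": 0, "twist": 0},
    {"x": 0.014, "y": 0, "z": 0, "twist": 0},
    {"x": 0.016, "y": 0, "z": 0, "twist": 0}
  ]
}}

```text
time: 10.85
tool_pos: [519.3, -17.1, 33.7]
tcp_rot: [-3.142, -0.0, 1.215]
contact_force: [-0.1, -0.1, -2.3]
grip_width: 21.7
finger_force: 30.0
```

```bash
python3 -c "
from h import *
import pickle
c=cap('scene'); 
a=c['pixels'][185:285,330:463]
c=cap('wrist'); b=c['pixels'][0:200,123:389]
z=lambda i:cv2.resize(cv2.cvtColor(i,cv2.COLOR_RGB2BGR),(400,300),interpolation=cv2.INTER_CUBIC)
cv2.imwrite('pics/s6.png',np.hstack([z(a),z(b)]))
ax=np.array([586.4,161.9]);y=1.215
p=ax-168*np.array([np.cos(y),np.sin(y)])
delta(p[0],p[1],34.5,y)"
```

```text
t 10.95 at [519.4 -17.   33.7] rpy [ 3.1415e+00 -2.0000e-04  1.2152e+00] F [ 0.8  0.4 -1.5] w 21.8
delta mm [23.   0.5 -0.8] twist deg [ 0.   -0.01  0.01]
```

View pics/s6.png

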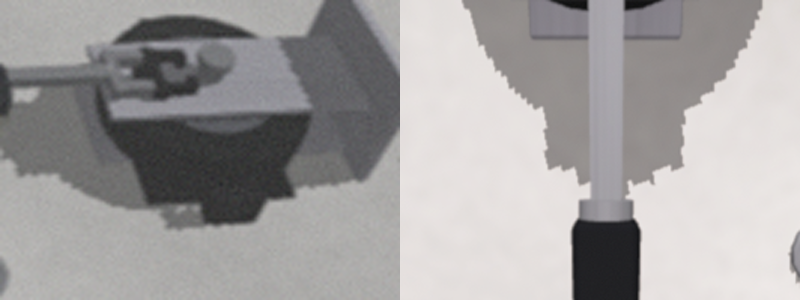

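{"name": "play_rows", "arguments": {
  "commands": [
    {"x": 0.001, "y": 0, "z": 0, "twist": 0},
    {"x": 0.002, "y": 0, "z": 0, "twist": 0},
    {"x": 0.003, "y": 0, "z": 0, "twist": 0},
    {"x": 0.004, "y": 0, "z": 0, "twist": 0},
    {"x": 0.005, "y": 0, "z": 0, "twist": 0},
    {"x": 0.006, "y": 0, "z": 0, "twist": 0},
    {"x": 0.007, "y": 0, "z": 0, "twist": 0},
    {"x": 0.008, "y": 0, "z": 0, "twist": 0}
  ]
}}

```text
time: 11.75
tool_pos: [522.2, -9.7, 33.7]
tcp_rot: [3.142, -0.0, 1.215]
contact_force: [-0.6, 0.4, -1.3]
grip_width: 21.7
finger_force: 30.0
```

{"name": "play_rows", "arguments": {
  "commands": [
    {"x": 0.0005, "y": 0, "z": 0, "twist": 0},
    {"x": 0.001, "y": 0, "z": 0, "twist": 0},
    {"x": 0.0015, "y": 0, "z": 0, "twist": 0},
    {"x": 0.002, "y": 0, "z": 0, "twist": 0},
    {"x": 0.0025, "y": 0, "z": 0, "twist": 0},
    {"x": 0.003, "y": 0, "z": 0, "twist": 0},
    {"x": 0.0035, "y": 0, "z": 0, "twist": 0},
    {"x": 0.004, "y": 0, "z": 0, "twist": 0}
  ]
}}

```text
time: 12.55
tool_pos: [523.1, -6.9, 33.6]
tcp_rot: [-3.141, 0.001, 1.215]
contact_force: [-2.9, -8.6, -1.3]
grip_width: 21.5
finger_force: 30.0
```

{"name": "play_rows", "arguments": {
  "commands": [
    {"x": 0.0004, "y": 0, "z": 0, "twist": 0},
    {"x": 0.0008, "y": 0, "z": 0, "twist": 0},
    {"x": 0.0012, "y": 0, "z": 0, "twist": 0},
    {"x": 0.0016, "y": 0, "z": 0, "twist": 0},
    {"x": 0.002, "y": 0, "z": 0, "twist": 0},
    {"x": 0.0022, "y": 0, "z": 0, "twist": 0},
    {"x": 0.0025, "y": 0, "z": 0, "twist": 0},
    {"x": 0.0025, "y": 0, "z": 0, "twist": 0}
  ]
}}

```text
time: 13.35
tool_pos: [523.9, -4.8, 33.6]
tcp_rot: [-3.141, 0.002, 1.215]
contact_force: [-3.1, -7.6, -1.0]
grip_width: 21.8
finger_force: 30.0
```

```bash
python3 -c "
from h import *
delta(527.8,5.1,34.5,1.215)"
```

```text
t 13.35 at [523.9  -4.8  33.6] rpy [-3.141e+00  1.600e-03  1.215e+00] F [-3.1 -7.6 -1. ] w 21.8
delta mm [10.6  0.2 -0.9] twist deg [-0.03  0.09 -0.  ]
```

Force is steady near 8 N; carry on towards the snap.

{"name": "play_rows", "arguments": {
  "commands": [
    {"x": 0.0004, "y": 0, "z": 0, "twist": 0},
    {"x": 0.0008, "y": 0, "z": 0, "twist": 0},
    {"x": 0.0012, "y": 0, "z": 0, "twist": 0},
    {"x": 0.0016, "y": 0, "z": 0, "twist": 0},
    {"x": 0.002, "y": 0, "z": 0, "twist": 0},
    {"x": 0.0022, "y": 0, "z": 0, "twist": 0},
    {"x": 0.0025, "y": 0, "z": 0, "twist": 0},
    {"x": 0.0025, "y": 0, "z": 0, "twist": 0}
  ]
}}

```text
time: 14.15
tool_pos: [525.0, -1.8, 33.7]
tcp_rot: [-3.141, 0.001, 1.215]
contact_force: [-2.3, -3.9, -1.3]
grip_width: 21.4
finger_force: 30.0
```

{"name": "play_rows", "arguments": {
  "commands": [
    {"x": 0.0003, "y": 0, "z": 0, "twist": 0},
    {"x": 0.0006, "y": 0, "z": 0, "twist": 0},
    {"x": 0.0009, "y": 0, "z": 0, "twist": 0},
    {"x": 0.0012, "y": 0, "z": 0, "twist": 0},
    {"x": 0.0015, "y": 0, "z": 0, "twist": 0},
    {"x": 0.0015, "y": 0, "z": 0, "twist": 0},
    {"x": 0.0015, "y": 0, "z": 0, "twist": 0},
    {"x": 0.0015, "y": 0, "z": 0, "twist": 0}
  ]
}}

```text
time: 14.95
tool_pos: [525.9, 0.3, 33.7]
tcp_rot: [3.141, -0.0, 1.215]
contact_force: [-0.1, -0.6, -1.0]
grip_width: 21.8
finger_force: 30.0
```

{"name": "play_rows", "arguments": {
  "commands": [
    {"x": 0.0003, "y": 0, "z": 0, "twist": 0},
    {"x": 0.0006, "y": 0, "z": 0, "twist": 0},
    {"x": 0.0009, "y": 0, "z": 0, "twist": 0},
    {"x": 0.0012, "y": 0, "z": 0, "twist": 0},
    {"x": 0.0015, "y": 0, "z": 0, "twist": 0},
    {"x": 0.0018, "y": 0, "z": 0, "twist": 0},
    {"x": 0.002, "y": 0, "z": 0, "twist": 0},
    {"x": 0.002, "y": 0, "z": 0, "twist": 0}
  ]
}}

```text
time: 15.75
tool_pos: [526.5, 2.1, 33.7]
tcp_rot: [3.142, -0.0, 1.215]
contact_force: [0.0, 0.6, -1.8]
grip_width: 21.6
finger_force: 30.0
```

{"name": "play_rows", "arguments": {
  "commands": [
    {"x": 0.0003, "y": 0, "z": 0, "twist": 0},
    {"x": 0.0006, "y": 0, "z": 0, "twist": 0},
    {"x": 0.0009, "y": 0, "z": 0, "twist": 0},
    {"x": 0.0012, "y": 0, "z": 0, "twist": 0},
    {"x": 0.0014, "y": 0, "z": 0, "twist": 0},
    {"x": 0.0014, "y": 0, "z": 0, "twist": 0},
    {"x": 0.0014, "y": 0, "z": 0, "twist": 0},
    {"x": 0.0014, "y": 0, "z": 0, "twist": 0}
  ]
}}

```text
time: 16.55
tool_pos: [527.0, 3.2, 33.7]
tcp_rot: [3.142, -0.0, 1.215]
contact_force: [-0.7, 0.7, -1.9]
grip_width: 21.4
finger_force: 30.0
```

{"name": "play_rows", "arguments": {
  "commands": [
    {"x": 0.0003, "y": 0, "z": 0, "twist": 0},
    {"x": 0.0006, "y": 0, "z": 0, "twist": 0},
    {"x": 0.0009, "y": 0, "z": 0, "twist": 0},
    {"x": 0.0011, "y": 0, "z": 0, "twist": 0},
    {"x": 0.0011, "y": 0, "z": 0, "twist": 0},
    {"x": 0.0011, "y": 0, "z": 0, "twist": 0},
    {"x": 0.0011, "y": 0, "z": 0, "twist": 0},
    {"x": 0.0011, "y": 0, "z": 0, "twist": 0}
  ]
}}

```text
time: 17.35
tool_pos: [527.4, 4.3, 33.7]
tcp_rot: [3.142, -0.0, 1.215]
contact_force: [0.5, 0.8, -1.7]
grip_width: 21.9
finger_force: 30.0
```

{"name": "play_rows", "arguments": {
  "commands": [
    {"x": 0.0003, "y": 0, "z": 0, "twist": 0},
    {"x": 0.0006, "y": 0, "z": 0, "twist": 0},
    {"x": 0.0009, "y": 0, "z": 0, "twist": 0},
    {"x": 0.0011, "y": 0, "z": 0, "twist": 0},
    {"x": 0.0011, "y": 0, "z": 0, "twist": 0},
    {"x": 0.0011, "y": 0, "z": 0, "twist": 0},
    {"x": 0.0011, "y": 0, "z": 0, "twist": 0},
    {"x": 0.0011, "y": 0, "z": 0, "twist": 0}
  ]
}}

```text
time: 18.15
tool_pos: [527.5, 4.9, 33.7]
tcp_rot: [-3.141, 0.001, 1.215]
contact_force: [-1.9, -6.1, 0.1]
grip_width: 22.0
finger_force: 30.0
```

{"name": "play_rows", "arguments": {
  "commands": [
    {"x": 0.0002, "y": 0, "z": 0, "twist": 0},
    {"x": 0.0004, "y": 0, "z": 0, "twist": 0},
    {"x": 0.0004, "y": 0, "z": 0, "twist": 0},
    {"x": 0.0004, "y": 0, "z": 0, "twist": 0},
    {"x": 0.0004, "y": 0, "z": 0, "twist": 0},
    {"x": 0.0004, "y": 0, "z": 0, "twist": 0},
    {"x": 0.0004, "y": 0, "z": 0, "twist": 0},
    {"x": 0.0004, "y": 0, "z": 0, "twist": 0}
  ]
}}

```text
time: 18.95
tool_pos: [527.5, 5.0, 33.7]
tcp_rot: [-3.141, 0.001, 1.215]
contact_force: [-1.6, -7.2, -0.7]
grip_width: 22.0
finger_force: 30.0
```

{"name": "play_rows", "arguments": {
  "commands": [
    {"x": 0.0002, "y": 0, "z": 0, "twist": 0},
    {"x": 0.0003, "y": 0, "z": 0, "twist": 0},
    {"x": 0.0003, "y": 0, "z": 0, "twist": 0},
    {"x": 0.0003, "y": 0, "z": 0, "twist": 0},
    {"x": 0.0003, "y": 0, "z": 0, "twist": 0},
    {"x": 0.0003, "y": 0, "z": 0, "twist": 0},
    {"x": 0.0003, "y": 0, "z": 0, "twist": 0},
    {"x": 0.0003, "y": 0, "z": 0, "twist": 0}
  ]
}}

```text
time: 19.75
tool_pos: [527.5, 5.0, 33.7]
tcp_rot: [-3.141, 0.001, 1.215]
contact_force: [-2.7, -8.6, -1.7]
grip_width: 22.0
finger_force: 30.0
```

```bash
python3 -c "
from h import *
c=cap('scene'); 
a=c['pixels'][185:285,330:463]
cv2.imwrite('pics/s7.png',cv2.resize(cv2.cvtColor(a,cv2.COLOR_RGB2BGR),(800,600),interpolation=cv2.INTER_CUBIC))
delta(527.8,5.1,34.5,1.215)"
```

```text
t 19.8 at [527.5   5.   33.6] rpy [-3.141e+00  1.400e-03  1.215e+00] F [-2.6 -8.5 -0.1] w 22.0
delta mm [ 0.2  0.3 -0.9] twist deg [-0.03  0.08  0.  ]
```

View pics/s7.png

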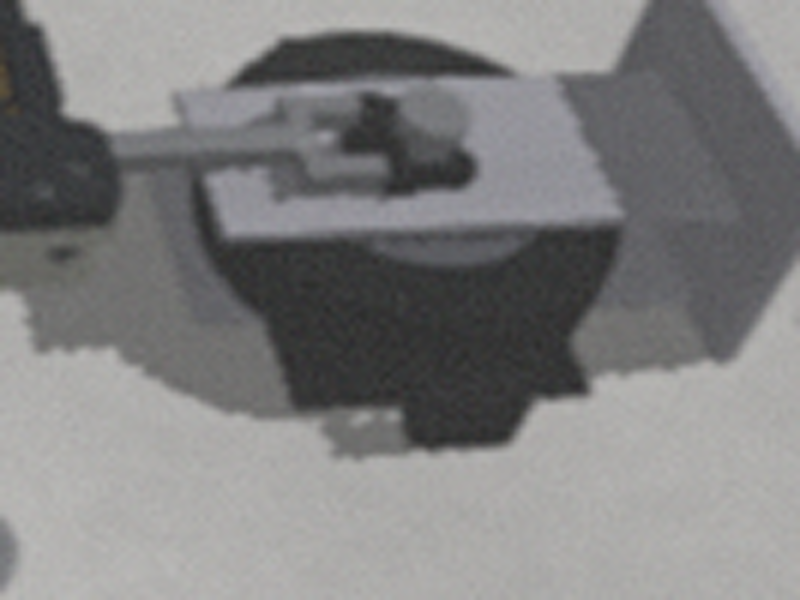

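{"name": "play_rows", "arguments": {
  "commands": [
    {"x": 0.0002, "y": 0, "z": 0, "twist": 0},
    {"x": 0.0002, "y": 0, "z": 0, "twist": 0},
    {"x": 0.0002, "y": 0, "z": 0, "twist": 0},
    {"x": 0.0002, "y": 0, "z": 0, "twist": 0},
    {"x": 0.0002, "y": 0, "z": 0, "twist": 0},
    {"x": 0.0002, "y": 0, "z": 0, "twist": 0},
    {"x": 0.0002, "y": 0, "z": 0, "twist": 0},
    {"x": 0.0002, "y": 0, "z": 0, "twist": 0}
  ]
}}

```text
time: 20.6
tool_pos: [527.5, 5.1, 33.6]
tcp_rot: [-3.141, 0.002, 1.215]
contact_force: [-3.2, -9.3, -0.6]
grip_width: 21.7
finger_force: 30.0
```

{"name": "play_rows", "arguments": {
  "commands": [
    {"x": 0, "y": 0, "z": 0, "twist": 0},
    {"x": 0, "y": 0, "z": 0, "twist": 0},
    {"x": 0, "y": 0, "z": 0, "twist": 0},
    {"x": 0, "y": 0, "z": 0, "twist": 0},
    {"x": 0, "y": 0, "z": 0, "twist": 0},
    {"x": 0, "y": 0, "z": 0, "twist": 0},
    {"x": 0, "y": 0, "z": 0, "twist": 0},
    {"x": 0, "y": 0, "z": 0, "twist": 0}
  ]
}}

```text
time: 21.4
tool_pos: [527.5, 5.1, 33.6]
tcp_rot: [-3.141, 0.002, 1.215]
contact_force: [-2.7, -9.3, -0.2]
grip_width: 21.2
finger_force: 30.0
```

{"name": "play_rows", "arguments": {
  "commands": [
    {"x": -0.002, "y": 0, "z": 0, "twist": 0},
    {"x": -0.008, "y": 0, "z": 0, "twist": 0},
    {"x": -0.02, "y": 0, "z": 0, "twist": 0},
    {"x": -0.035, "y": 0, "z": 0, "twist": 0},
    {"x": -0.05, "y": 0, "z": -0.002, "twist": 0},
    {"x": -0.065, "y": 0, "z": -0.015, "twist": 0},
    {"x": -0.07, "y": 0, "z": -0.04, "twist": 0},
    {"x": -0.07, "y": 0, "z": -0.07, "twist": 0}
  ]
}}

```text
time: 22.2
tool_pos: [502.5, -61.1, 104.7]
tcp_rot: [-3.14, 0.0, 1.213]
contact_force: [0.1, -0.6, -1.2]
grip_width: 22.0
finger_force: 30.0
```

```bash
python3 -c "
from h import *
delta(462,-285,116,.398)"
```

```text
t 22.2 at [502.5 -61.1 104.7] rpy [-3.1399e+00  2.0000e-04  1.2130e+00] F [ 0.1 -0.6 -1.2] w 22.0
delta mm [-223.9   40.5  -11.3] twist deg [-0.09  0.05 46.69]
```

{"name": "play_rows", "arguments": {
  "commands": [
    {"x": -0.02, "y": 0.003, "z": -0.006, "twist": 4},
    {"x": -0.055, "y": 0.009, "z": -0.009, "twist": 11},
    {"x": -0.09, "y": 0.016, "z": -0.009, "twist": 18},
    {"x": -0.13, "y": 0.023, "z": -0.009, "twist": 26},
    {"x": -0.17, "y": 0.03, "z": -0.009, "twist": 34},
    {"x": -0.2, "y": 0.036, "z": -0.009, "twist": 41},
    {"x": -0.217, "y": 0.039, "z": -0.009, "twist": 45},
    {"x": -0.223, "y": 0.0405, "z": -0.009, "twist": 46.7}
  ]
}}

```text
time: 23.0
tool_pos: [462.9, -285.3, 113.6]
tcp_rot: [3.14, -0.0, 0.395]
contact_force: [-0.1, 0.8, -1.9]
grip_width: 22.1
finger_force: 30.0
```

{"name": "play_rows", "arguments": {
  "commands": [
    {"x": 0, "y": 0, "z": 0, "twist": 0},
    {"x": 0, "y": 0, "z": 0, "twist": 0},
    {"x": 0, "y": 0, "z": 0, "twist": 0},
    {"x": 0, "y": 0, "z": 0, "twist": 0},
    {"x": 0, "y": 0, "z": 0, "twist": 0},
    {"x": 0, "y": 0, "z": 0, "twist": 0},
    {"x": 0, "y": 0, "z": 0, "twist": 0},
    {"x": 0, "y": 0, "z": 0, "twist": 0}
  ]
}}

```text
time: 23.8
tool_pos: [463.9, -282.5, 112.7]
tcp_rot: [-3.141, -0.0, 0.4]
contact_force: [0.3, 0.5, -1.0]
grip_width: 21.7
finger_force: 30.0
```

```bash
python3 -c "
from h import *
delta(462,-285,26.5,.398)"
```

```text
t 23.8 at [ 463.9 -282.5  112.7] rpy [-3.1414e+00 -1.0000e-04  4.0010e-01] F [ 0.3  0.5 -1. ] w 21.7
delta mm [-2.7  1.6 86.2] twist deg [-0.01 -0.    0.12]
```

{"name": "play_rows", "arguments": {
  "commands": [
    {"x": -0.001, "y": 0.001, "z": 0.01, "twist": 0.1},
    {"x": -0.0026, "y": 0.0016, "z": 0.025, "twist": 0.1},
    {"x": -0.0026, "y": 0.0016, "z": 0.04, "twist": 0.1},
    {"x": -0.0026, "y": 0.0016, "z": 0.05, "twist": 0.1},
    {"x": -0.0026, "y": 0.0016, "z": 0.054, "twist": 0.1},
    {"x": -0.0026, "y": 0.0016, "z": 0.056, "twist": 0.1},
    {"x": -0.0026, "y": 0.0016, "z": 0.056, "twist": 0.1},
    {"x": -0.0026, "y": 0.0016, "z": 0.056, "twist": 0.1}
  ]
}}

```text
time: 24.6
tool_pos: [462.5, -285.3, 57.2]
tcp_rot: [3.141, -0.001, 0.398]
contact_force: [0.1, 0.4, -2.2]
grip_width: 22.0
finger_force: 30.0
```

```bash
python3 -c "
from h import *
delta(462,-285,26,.398)"
```

```text
t 24.6 at [ 462.5 -285.3   57.2] rpy [ 3.1407e+00 -6.0000e-04  3.9820e-01] F [ 0.1  0.4 -2.2] w 22.0
delta mm [-0.3 -0.5 31.2] twist deg [ 0.05 -0.03  0.01]
```

{"name": "play_rows", "arguments": {
  "commands": [
    {"x": 0, "y": -0.0003, "z": 0.006, "twist": 0},
    {"x": 0, "y": -0.0003, "z": 0.012, "twist": 0},
    {"x": 0, "y": -0.0003, "z": 0.018, "twist": 0},
    {"x": 0, "y": -0.0003, "z": 0.023, "twist": 0},
    {"x": 0, "y": -0.0003, "z": 0.027, "twist": 0},
    {"x": 0, "y": -0.0003, "z": 0.029, "twist": 0},
    {"x": 0, "y": -0.0003, "z": 0.0305, "twist": 0},
    {"x": 0, "y": -0.0003, "z": 0.0312, "twist": 0}
  ]
}}

```text
time: 25.4
tool_pos: [462.0, -284.8, 25.6]
tcp_rot: [-3.141, -0.0, 0.398]
contact_force: [-2.6, 2.5, 5.5]
grip_width: 21.9
finger_force: 30.0
```

{"name": "play_rows", "arguments": {
  "commands": [
    {"x": 0, "y": 0, "z": 0, "twist": 0},
    {"x": 0, "y": 0, "z": 0, "twist": 0},
    {"x": 0, "y": 0, "z": 0, "twist": 0},
    {"x": 0, "y": 0, "z": 0, "twist": 0},
    {"x": 0, "y": 0, "z": 0, "twist": 0},
    {"x": 0, "y": 0, "z": 0, "twist": 0},
    {"x": 0, "y": 0, "z": 0, "twist": 0},
    {"x": 0, "y": 0, "z": 0, "twist": 0}
  ],
  "jaw": 0
}}

```text
time: 26.2
tool_pos: [462.0, -284.8, 25.5]
tcp_rot: [-3.142, -0.0, 0.398]
contact_force: [-0.5, -0.4, 0.4]
grip_width: 80.9
finger_force: 0.0
```

{"name": "play_rows", "arguments": {
  "commands": [
    {"x": 0, "y": 0, "z": 0, "twist": 0},
    {"x": 0, "y": 0, "z": -0.005, "twist": 0},
    {"x": 0, "y": 0, "z": -0.015, "twist": 0},
    {"x": 0, "y": 0, "z": -0.04, "twist": 0},
    {"x": 0, "y": 0, "z": -0.07, "twist": 0},
    {"x": 0, "y": 0, "z": -0.1, "twist": 0},
    {"x": 0, "y": 0, "z": -0.13, "twist": 0},
    {"x": 0, "y": 0, "z": -0.15, "twist": 0}
  ]
}}

```text
time: 27.0
tool_pos: [462.6, -285.2, 178.8]
tcp_rot: [3.138, -0.002, 0.398]
contact_force: [0.9, -1.1, -0.1]
grip_width: 91.7
finger_force: 0.0
```

{"name": "play_rows", "arguments": {
  "commands": [
    {"x": 0, "y": 0, "z": 0, "twist": 0},
    {"x": 0, "y": 0, "z": 0, "twist": 0},
    {"x": 0, "y": 0, "z": 0, "twist": 0},
    {"x": 0, "y": 0, "z": 0, "twist": 0},
    {"x": 0, "y": 0, "z": 0, "twist": 0},
    {"x": 0, "y": 0, "z": 0, "twist": 0},
    {"x": 0, "y": 0, "z": 0, "twist": 0},
    {"x": 0, "y": 0, "z": 0, "twist": 0}
  ]
}}

```text
time: 27.8
tool_pos: [462.0, -284.8, 175.4]
tcp_rot: [-3.141, 0.0, 0.398]
contact_force: [-0.7, -1.4, 0.4]
grip_width: 91.6
finger_force: 0.0
```

```bash
python3 -c "
from h import *
c=cap('scene'); 
cv2.imwrite('pics/s8.png',cv2.resize(cv2.cvtColor(c['pixels'][100:370,80:485],cv2.COLOR_RGB2BGR),(800,533),interpolation=cv2.INTER_CUBIC))
delta(462,-285,26,.398)"
```

```text
t 27.85 at [ 462.  -284.8  175.4] rpy [-3.1414 -0.      0.3981] F [ 0.2  0.3 -0.5] w 91.7
delta mm [-1.000e-01  2.000e-01  1.494e+02] twist deg [-0.01 -0.    0.01]
```

View pics/s8.png

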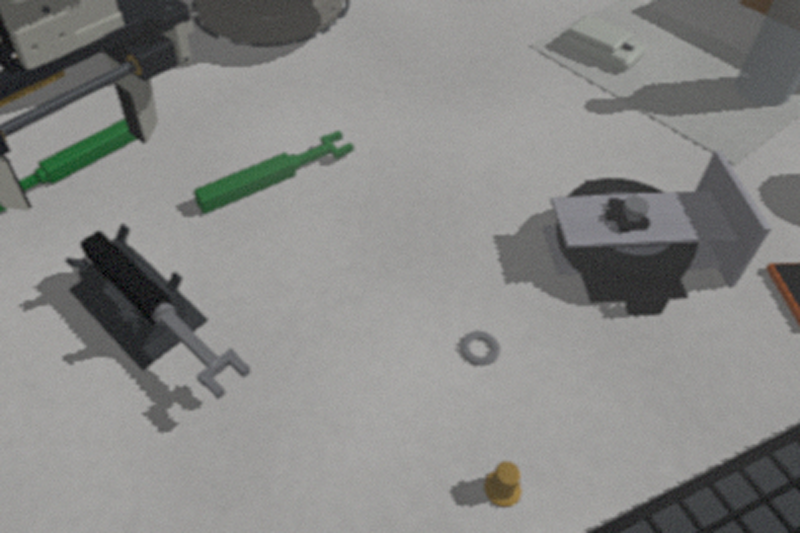

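The picture shows the fork lying in its rest at (140,290) and the clip around the axle at (630,212). Everything else is where it was.

```bash
python3 -c "
from plant import bot
print(bot.close_job())"
```

```text
the job is handed in; nothing more can be done
None
```

I handed the job in at about 28 s. The clip snapped home in the groove and was held there at about 9.8 N for over a second. The fork is back in its rest and nothing else looks moved in the last picture; no verdict came back.

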